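# Cap the leaning fittings and close up the case

## Robot

A 6-joint arm with a two-finger parallel gripper is mounted at the origin on the work surface. World frame = base frame: x ahead of the robot, y to its left, z up, the work surface at z = 0. Lengths are in m, angles in degrees, forces in N, time in s.
With the tool pointing down it reaches from about 0.325 to 0.85 m from the base axis. Payload 15.5 kg.
Tool frame: the origin (TCP) lies midway between the tips of the shut fingers; the grasp point (between the pads) lies 19 mm behind it; y points along the fingers, x is the direction in which the jaws open and shut, and the axes are right-handed (so a half turn about y gives the same grasp; the last joint's range is limited). The gripper opens to 91 mm and grips with 3 to 60 N. Pads are 32 mm wide; open, the fingers measure 118 mm over their backs; the gripper's body (76 mm by 178 mm) begins 60 mm behind the grasp point.
Start: joints at [-79.842, 28.281, 77.091, -0, 74.628, -5.472], TCP at [0.168, -0.602, 0.214] pointing down, gripper open.
Joint ranges: [-166.48, 166.48], [-47.26, 123.95], [12.59, 153.08], [-70.14, 250.14], [6.76, 159.57], [-176.63, 176.63]. Speed limits (degrees/s): [108.29, 108.29, 147.25, 172.46, 172.46, 172.46].

## Interface

Orientations are given as a 3x3 rotation matrix whose columns are the frame's x, y, z axes.
In Python, from bench import ctrl gives the robot as it stands. The module is installed in compiled form; this text tells all that it offers. Calls block until the motion is done:
- ctrl.goto(position, orientation): joint-space move of the TCP to a pose.
- ctrl.move_l(position, vel=0.15, ori=None, contact_N=None): straight line of the TCP; ori=None keeps the orientation; vel is the mean speed in m/s. With contact_N (N) it stops when the force on the tool has changed by that much, and returns True; else False.
- ctrl.movej(angles): joint-space move.
- ctrl.command_gripper(opening): opening from 0.0 (shut) to 1.0 (fully open); the grip force is fixed at half the most; returns when the fingers have stopped.
- ctrl.sleep(seconds).
- ctrl.ik(position, orientation): joint angles nearest the present ones, or None.
- ctrl.read_camera(name): name is "scene" or "top" or "wrist"; returns the picture (480x640x3 uint8, blue, green, red); there is no depth.
- ctrl.camera_params(name): a dict with "fx", "fy", "cx", "cy" (pixels), "pose" (4x4, takes a point from camera to world coordinates); the wrist camera has in their place "T_tool_cam" (4x4, takes a point from camera to tool coordinates, whose origin is the TCP and whose axes are the tool frame's). Camera axes: x right, y up, looking along -z (the intrinsics and any distortion apply to the point x, -y, -z); pixel columns grow to the right and rows downward; lengths in m; the calibration is good to about 2 mm. A picture is of the moment at which its call begins: read the wrist's pose just before it. camera_params takes no time and is no camera call.
A pose or a line that the arm cannot do raises ctrl.MotionError and nothing moves.
- ctrl.sign_off(): hands the job in, once; it reports no verdict.
Readings, each from a call of its own:
- ctrl.current_t(): time.
- ctrl.current_q(): joint angles.
- ctrl.current_dq(): joint speeds.
- ctrl.current_effort(): joint torques, N m.
- ctrl.current_tool_pos(): TCP position.
- ctrl.current_eef_rot(): TCP orientation.
- ctrl.current_contact_force(): force on the tool from outside, world axes, zero at the start.
- ctrl.current_wrist_torque(): the same for the moment, N m.
- ctrl.current_grip_width(): opening from 0.0 (shut) to 1.0 (fully open).
Only numpy, scipy, OpenCV 4.12 (cv2) and the standard library are available. Lean on these libraries where they do the work, as an engineer would, in place of code of your own. Each camera call takes 0.05 s, during which the arm holds its last target.

## Task

Put the loose yellow cap into the mouth of the bare steel fitting in the wooden case and press the caps of both fittings fully home. Then shut the case's lid flat, and after that swing the clamp lever over onto the lid and press it down flat. Let go of everything and leave the things on the bench around it where they stand.

Things in the scene. Friction and masses are not known exactly. Their poses are not given: they have to be found in the camera images.
- case: Plywood case base, a tray fixed to the bench, 200 (x) x 240 (y) mm outside, walls 60 mm high and 10 mm thick, floor 8 mm thick; origin at the centre of its underside on the bench, z up. Two fittings lean in it. The lid is hinged along its +y rim; the clamp's post (30 mm wide, 128 mm high) stands on its -y side at x = +50 mm.
- bare_fitting: Uncapped steel fitting (fixed, left or right of two places 100 mm apart). Origin: centre of its rim; z axis: out of the mouth, leaning 30 deg from vertical to the case's -x (the robot); the cap goes in along it. Bore 31 mm; neck 39 mm wide, 34 mm long; 52 mm below. A rubber seal in the bore stops the cap 7 mm short of home until pressed with about 6 N; it stays where pushed.
- capped_fitting: Mouth of the other steel reducer (fixed), same shape, lean and frame; its yellow cap already sits in it, part of the way in.
- fixed_cap (a joint): Travel in m of the cap that sits in the capped fitting: 0 = standing 7 mm proud of home, 0.007 = fully home (head on the rim). It starts at 0 to 0.002, slides only along the fitting's axis, takes about 6 N to press and stays where it is pushed.
- fixed_cap_top (a point): Centre of the top face of that cap's head (disc of 44 mm diameter, 20 mm thick); z axis outward along the fitting's axis.
- loose_cap_head (a point): Loose yellow cap, about 40 g, standing on the bench plug down: head 44 mm diameter x 20 mm thick, plug below it 26 mm diameter x 26 mm long, tapered at the foot. Point: centre of the head, 10 mm below its top face, 36 mm above the plug's foot; z axis out of the head. Fully home it lies on the fitting's axis 10 mm out from the rim; merely set in, 17 mm.
- lid (a joint): Lid angle in rad: 0 = shut flat on the case, grows as it opens; starts standing open at 1.9 to 2.2. Stiff hinge that stays where it is left; it takes about 2 to 6 N at the free edge to move.
- lid_hinge (a point): Middle of the lid's hinge line, on the case's +y rim, 60 mm above the bench; the hinge line runs along the case's x axis.
- lid_edge (a point): Middle of the free upper edge of the lid's outside. The lid is an inverted plywood tray 200 mm (along the hinge) x 240 mm x 60 mm deep; in its frame (= the case's frame when shut) this point is 240 mm in -y and 60 mm in +z from the hinge point. Shut, its flat top is 120 mm above the bench.
- clamp (a joint): Clamp lever angle in rad: 0 = lying flat over the shut lid, pointing to the case's +y; grows as it swings up and over outward, towards the case's -y; starts at 1.8 to 2.2, leaning outward away from the case. Stiff, stays where it is left, about 3 N at the tip.
- clamp_pivot (a point): The lever's pivot, 128 mm above the bench, on the post at the case's -y side; the pivot axis runs along the case's x axis.
- clamp_tip (a point): End of the lever, 82 mm from the pivot; dark steel bar 22 mm wide and 10 mm thick with a black rubber grip (26 mm wide, 14 mm thick) on its outer 40 mm.
- coupling_mid (a point): Bystander: open steel coupling standing on the bench, 60 mm diameter, 70 mm high; point half-way up.
- spare_mid (a point): Bystander: copper reducer standing on the bench, 52 mm diameter, 70 mm high; point half-way up.
- jar_mid (a point): Bystander: white jar standing on the bench, 56 mm diameter, 65 mm high; point half-way up.
Mind the look-alikes: they are no part of the job. Of the things that look like the part that bears loose_cap_head, the largest one is meant.

How it is judged (in metres and radians):
On the way, in this order (a step that is already met when the one before it is completed fails the run):
1. both caps are fully home in their fittings, while the lid is still open (distance between loose_cap_head and bare_fitting below 0.0125 m and z of loose_cap_head in the frame of bare_fitting above 0.007 m and angle between the z axis of loose_cap_head and the z axis of bare_fitting, either way round below 0.12 rad and value of joint fixed_cap above 0.0052 m and value of joint lid above 0.5 rad), for 0.2 s.
2. the lid is shut flat, while the clamp is still up (value of joint lid below 0.03 rad and value of joint clamp above 0.5 rad), for 0.2 s.
3. the clamp lever is down flat on the shut lid (value of joint clamp below 0.08 rad and value of joint lid below 0.03 rad), for 0.2 s.
At the end, for the whole second after the job is handed in: Both caps home: the loose cap's head centre 7 to 12.5 mm out from the bare fitting's rim centre (10 is home), aligned within 0.12 rad; the other cap's travel over 5.2 of 7 mm. Lid shut within 0.03 rad, clamp lever down within 0.08 rad (all of step 3 and distance between loose_cap_head and bare_fitting below 0.0125 m and z of loose_cap_head in the frame of bare_fitting above 0.007 m and angle between the z axis of loose_cap_head and the z axis of bare_fitting, either way round below 0.12 rad and value of joint fixed_cap above 0.0052 m); the robot touches nothing.
It fails at once if a bystander (coupling, copper reducer or jar) is moved more than 30 mm (distance of any of coupling_mid, spare_mid, jar_mid from where it was at the start of the episode above 0.03 m).
It also fails if it takes over 72 s, if anything falls off the work surface, if the arm or the gripper's body presses on something with over 40 N, if the wrist force passes 120 N, or if a joint passes its speed limit or range.

## Working session

There is one attempt and no reset: what is moved stays moved. The work goes in short steps, each a Python script; the robot and the scene stay as the last script left them, time stands still between calls to the robot, and variables do not carry over. Pictures are saved under pics/ and viewed, and the job is handed in when it is done.

```bash
ls; mkdir -p pics; python3 - <<'E'
from bench import ctrl
import cv2, numpy as np
np.set_printoptions(precision=4,suppress=True)
print(ctrl.current_t(), ctrl.current_tool_pos()); print(np.array(ctrl.current_eef_rot()))
for n in ["scene","top","wrist"]:
    p=ctrl.camera_params(n); print(n,p)
    cv2.imwrite(f"pics/{n}0.png",ctrl.read_camera(n))
E
```

```text
pics
0.0 [ 0.1683 -0.6015  0.2133]
[[ 0.2694 -0.0002  0.963 ]
 [-0.963   0.0013  0.2694]
 [-0.0013 -1.      0.0001]]
scene {'fx': 490.5256729043164, 'fy': 490.5256729043164, 'cx': 323.4790037444018, 'cy': 238.86847760887542, 'pose': array([[-0.3742, -0.6189,  0.6906,  1.2795],
       [ 0.9271, -0.2328,  0.2937,  0.3087],
       [-0.021 ,  0.7502,  0.6609,  0.8252],
       [ 0.    ,  0.    ,  0.    ,  1.    ]])}
top {'fx': 486.5705043045951, 'fy': 486.5705043045951, 'cx': 321.0577799134619, 'cy': 239.85670465738502, 'pose': array([[-0.006 ,  0.9807, -0.1955,  0.3529],
       [-0.9999, -0.0089, -0.0143,  0.0067],
       [-0.0158,  0.1954,  0.9806,  1.034 ],
       [ 0.    ,  0.    ,  0.    ,  1.    ]])}
wrist {'fx': 394.60519586898937, 'fy': 394.60519586898937, 'cx': 325.74746142603937, 'cy': 233.96184229525167, 'T_tool_cam': array([[ 1.    , -0.0003,  0.0006, -0.    ],
       [ 0.0007,  0.2896, -0.9571, -0.1709],
       [ 0.0001,  0.9571,  0.2896,  0.0818],
       [ 0.    ,  0.    ,  0.    ,  1.    ]])}
```

View pics/scene0.png

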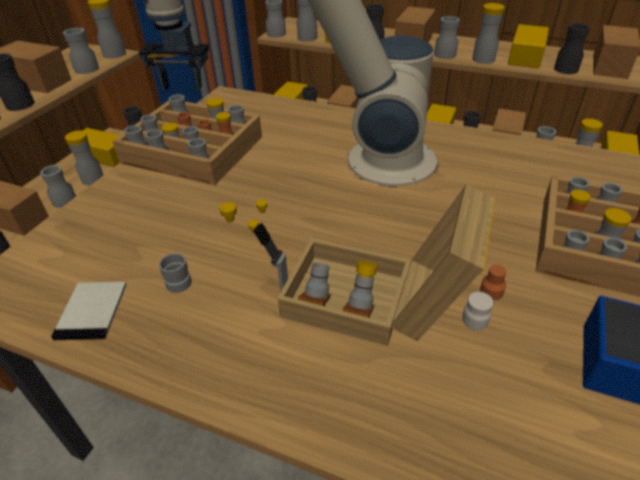

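View pics/top0.png

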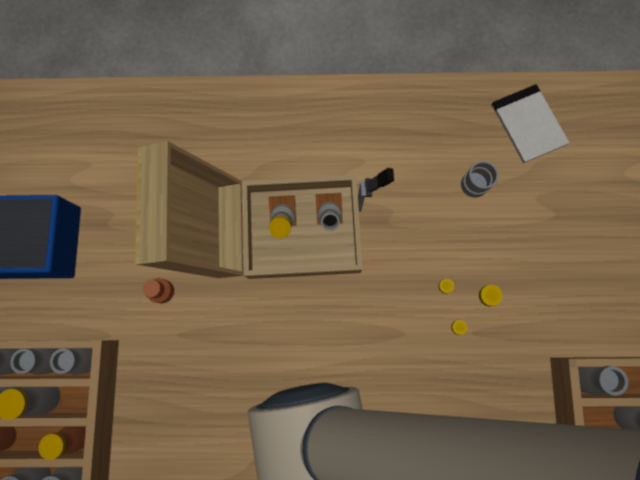

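View pics/wrist0.png

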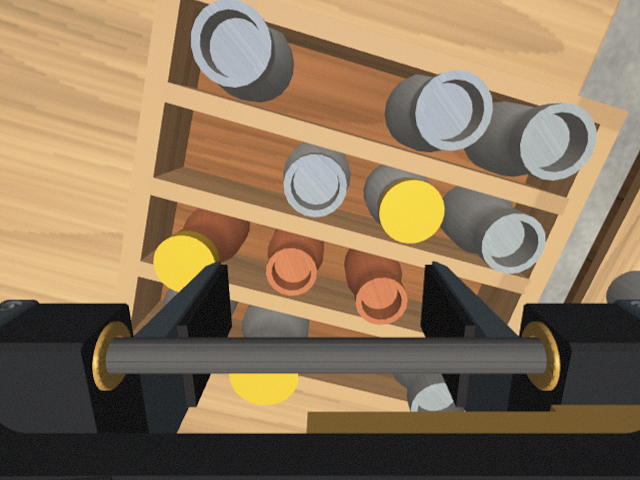

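The top view shows the case, with rim corners near (243,182) to (361,272) and the lid open to the left. The bare fitting is at (330,218), the capped one at (280,227), the clamp grip at (384,180) and the largest loose cap at (491,295). The two smaller look-alike caps are at (447,286) and (460,327). The wrist view shows only the distractor tray.

```bash
cat > h.py <<'E'
import numpy as np, cv2
np.set_printoptions(precision=4,suppress=True)
class Cam:
    def __init__(s,p,pose=None):
        s.K=np.array([[p['fx'],0,p['cx']],[0,p['fy'],p['cy']],[0,0,1]]); s.T=np.array(p['pose'] if pose is None else pose)
    def ray(s,uv):
        d=np.linalg.inv(s.K)@np.array([uv[0],uv[1],1.]); d=s.T[:3,:3]@np.array([d[0],-d[1],-d[2]]); return s.T[:3,3],d/np.linalg.norm(d)
    def plane(s,uv,z):
        o,d=s.ray(uv); return o+d*(z-o[2])/d[2]
    def proj(s,P):
        q=s.T[:3,:3].T@(np.array(P)-s.T[:3,3]); q=s.K@np.array([q[0],-q[1],-q[2]]); return q[:2]/q[2]
def tri(rays):
    A=np.zeros((3,3));b=np.zeros(3)
    for o,d in rays:
        M=np.eye(3)-np.outer(d,d);A+=M;b+=M@o
    X=np.linalg.solve(A,b)
    return X,[float(np.linalg.norm((np.eye(3)-np.outer(d,d))@(X-o))) for o,d in rays]
def yellow(img):
    hsv=cv2.cvtColor(img,cv2.COLOR_BGR2HSV)
    m=cv2.inRange(hsv,(22,190,90),(34,255,255))
    n,l,st,c=cv2.connectedComponentsWithStats(m)
    return [(tuple(np.round(c[i],1)),int(st[i,4]),tuple(st[i,:4])) for i in range(1,n) if st[i,4]>40]
def wristcam(ctrl):
    T=np.eye(4);T[:3,:3]=np.array(ctrl.current_eef_rot());T[:3,3]=ctrl.current_tool_pos()
    p=ctrl.camera_params("wrist"); return Cam(p,T@np.array(p['T_tool_cam']))
E
python3 - <<'E'
from h import *
from bench import ctrl
for n in ["scene","top"]:
    img=cv2.imread(f"pics/{n}0.png"); c=Cam(ctrl.camera_params(n))
    for y in yellow(img): print(n,y,c.plane(y[0],0.046))
t=cv2.imread("pics/top0.png"); cv2.imwrite("pics/top0z.png",cv2.resize(t[130:310,130:410],None,fx=2.85,fy=2.85,interpolation=cv2.INTER_CUBIC))
t=cv2.imread("pics/scene0.png"); cv2.imwrite("pics/scene0z.png",cv2.resize(t[170:350,210:510],None,fx=2.65,fy=2.65,interpolation=cv2.INTER_CUBIC))
E
```

```text
scene ((np.float64(96.9), np.float64(3.5)), 149, (np.int32(88), np.int32(0), np.int32(21), np.int32(9))) [-0.9001 -1.9213  0.046 ]
scene ((np.float64(493.7), np.float64(8.2)), 198, (np.int32(483), np.int32(3), np.int32(22), np.int32(12))) [-1.466   0.1076  0.046 ]
scene ((np.float64(528.4), np.float64(45.1)), 1328, (np.int32(509), np.int32(24), np.int32(40), np.int32(44))) [-0.9982  0.3122  0.046 ]
scene ((np.float64(290.4), np.float64(89.4)), 341, (np.int32(274), np.int32(82), np.int32(33), np.int32(16))) [-0.2647 -0.4636  0.046 ]
scene ((np.float64(214.3), np.float64(102.5)), 130, (np.int32(207), np.int32(98), np.int32(16), np.int32(10))) [-0.077  -0.6742  0.046 ]
scene ((np.float64(440.7), np.float64(112.9)), 442, (np.int32(427), np.int32(103), np.int32(29), np.int32(20))) [-0.2663  0.0916  0.046 ]
scene ((np.float64(222.6), np.float64(116.4)), 109, (np.int32(216), np.int32(112), np.int32(14), np.int32(10))) [ 0.0041 -0.5919  0.046 ]
scene ((np.float64(591.9), np.float64(124.4)), 220, (np.int32(581), np.int32(118), np.int32(22), np.int32(14))) [-0.3495  0.5583  0.046 ]
scene ((np.
[... 1319 characters left out ...]
32(22))) [0.5786 0.1073 0.046 ]
top ((np.float64(446.1), np.float64(285.6)), 166, (np.int32(439), np.int32(279), np.int32(15), np.int32(14))) [ 0.4531 -0.2314  0.046 ]
top ((np.float64(490.9), np.float64(294.9)), 364, (np.int32(481), np.int32(285), np.int32(21), np.int32(21))) [ 0.4337 -0.3202  0.046 ]
top ((np.float64(459.0), np.float64(327.0)), 170, (np.int32(452), np.int32(320), np.int32(15), np.int32(15))) [ 0.3704 -0.2524  0.046 ]
top ((np.float64(11.1), np.float64(403.8)), 650, (np.int32(0), np.int32(389), np.int32(25), np.int32(31))) [0.2278 0.6305 0.046 ]
top ((np.float64(50.6), np.float64(446.3)), 493, (np.int32(39), np.int32(434), np.int32(24), np.int32(25))) [0.1493 0.5444 0.046 ]
```

View pics/top0z.png

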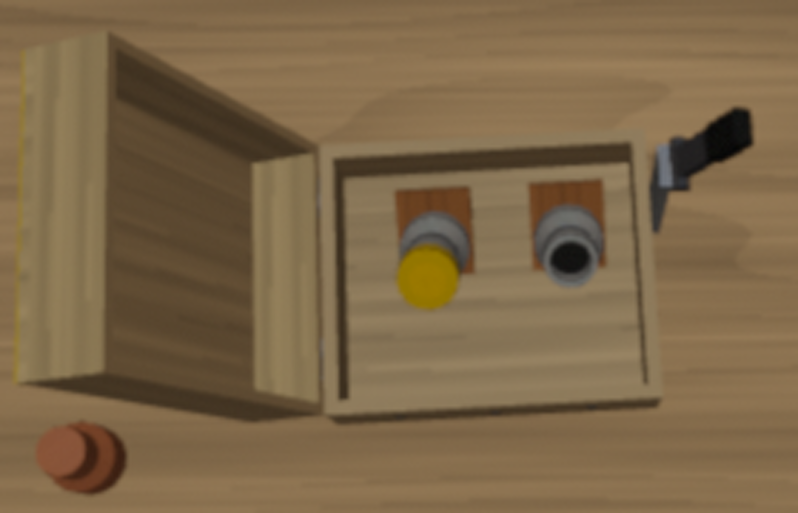

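View pics/scene0z.png

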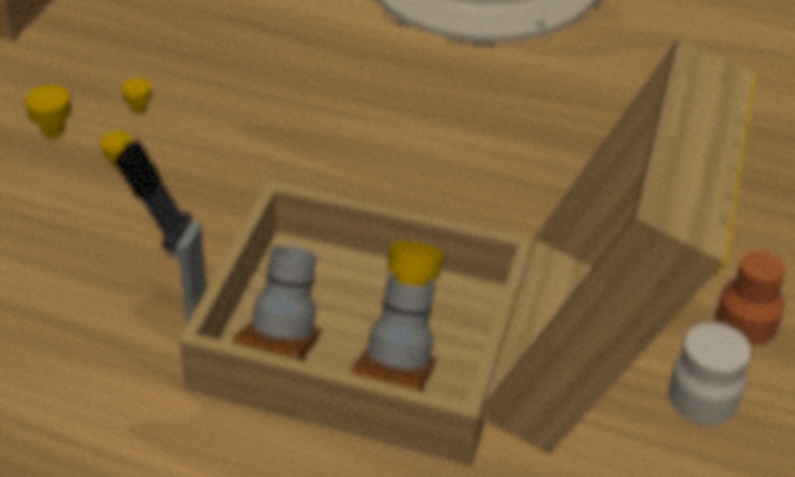

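```bash
python3 - <<'E'
from h import *
from bench import ctrl
T=Cam(ctrl.camera_params("top"));S=Cam(ctrl.camera_params("scene"))
tz=lambda u,v:(130+u/2.85,130+v/2.85); sz=lambda u,v:(210+u/2.65,170+v/2.65)
ct={'+x+y':(320,146),'+x-y':(642,135),'-x-y':(660,402),'-x+y':(325,415)}
P={k:T.plane(tz(*v),0.06) for k,v in ct.items()}
for k,v in P.items(): print(k,v)
cs={'-x-y':(275,188),'-x+y':(527,238),'+x-y':(188,338),'+x+y':(482,403)}
for k,v in cs.items(): print('scene',k,S.plane(sz(*v),0.06))
for nm,a,b in [('bare rim',(569,260),(293,256)),('fix cap top',(429,279),(414,247)),('pivot',(678,163),(184,232)),('tip',(744,125),(124,150)),('+x lid edge corner',(25,48),(720,262)),('-x lid edge corner',(15,382),(752,72)),('copper top',(65,452),(760,262)),]:
    print(nm,*tri([T.ray(tz(*a)),S.ray(sz(*b))]))
print('loose',*tri([T.ray((490.9,294.9)),S.ray((228.2,206))]))
E
```

```text
+x+y [0.6739 0.1855 0.06  ]
+x-y [ 0.6797 -0.0514  0.06  ]
-x-y [ 0.4822 -0.0602  0.06  ]
-x+y [0.4749 0.1768 0.06  ]
scene -x-y [ 0.4948 -0.0499  0.06  ]
scene -x+y [0.4784 0.1743 0.06  ]
scene +x-y [ 0.6826 -0.0451  0.06  ]
scene +x+y [0.6626 0.1879 0.06  ]
bare rim [0.5823 0.0033 0.0748] [0.00020586622722321984, 0.00020586622722323125]
fix cap top [0.5634 0.1002 0.1013] [0.0002928366333205361, 0.00029283663332058655]
pivot [ 0.636  -0.0686  0.1262] [0.0031187129030245085, 0.0031187129030244604]
tip [ 0.6386 -0.1073  0.1999] [9.739984745373386e-05, 9.739984745383539e-05]
+x lid edge corner [0.6698 0.3247 0.263 ] [0.0005474455432252184, 0.000547445543225122]
-x lid edge corner [0.4694 0.3167 0.2645] [0.0001420614256207344, 0.00014206142562061202]
copper top [0.4489 0.3584 0.0688] [0.0013588293010173922, 0.001358829301017402]
loose [ 0.4334 -0.3196  0.0469] [0.0003783555929624741, 0.0003783555929623858]
```

```bash
cat >> h.py <<'E'
def Rtool(tilt=0.,yaw=0.):
    "jaws along world -y; tilt: fingers point forward(+x) by tilt deg; then yaw deg about z"
    t=np.radians(tilt);p=np.radians(yaw)
    R=np.array([[0,np.sin(t),np.cos(t)],[-1,0,0],[0,-np.cos(t),np.sin(t)]])
    Z=np.array([[np.cos(p),-np.sin(p),0],[np.sin(p),np.cos(p),0],[0,0,1]])
    return Z@R
E
python3 - <<'E'
from h import *
from bench import ctrl
R=Rtool(0,2)
ctrl.goto([0.4334,-0.3196,0.16],R)
c=wristcam(ctrl); im=ctrl.read_camera("wrist"); cv2.imwrite("pics/w1.png",im)
print(ctrl.current_t(),ctrl.current_tool_pos(),ctrl.current_q())
for y in yellow(im): print(y,c.plane(y[0],0.046))
E
```

```text
1.65 [ 0.4332 -0.3206  0.1602] [-42.8506  24.9469  93.1204  -0.0093  61.9014  45.2038]
((np.float64(216.7), np.float64(195.6)), 371, (np.int32(200), np.int32(180), np.int32(36), np.int32(31))) [ 0.4553 -0.2397  0.046 ]
((np.float64(330.7), np.float64(198.7)), 79, (np.int32(316), np.int32(196), np.int32(31), np.int32(9))) [ 0.4559 -0.3233  0.046 ]
((np.float64(307.1), np.float64(211.5)), 57, (np.int32(301), np.int32(200), np.int32(15), np.int32(30))) [ 0.4457 -0.3062  0.046 ]
((np.float64(330.2), np.float64(232.4)), 914, (np.int32(305), np.int32(210), np.int32(53), np.int32(44))) [ 0.4301 -0.3239  0.046 ]
((np.float64(250.7), np.float64(291.8)), 536, (np.int32(232), np.int32(272), np.int32(35), np.int32(37))) [ 0.379 -0.263  0.046]
((np.float64(237.7), np.float64(281.3)), 42, (np.int32(233), np.int32(274), np.int32(12), np.int32(15))) [ 0.3876 -0.253   0.046 ]
```

View pics/w1.png

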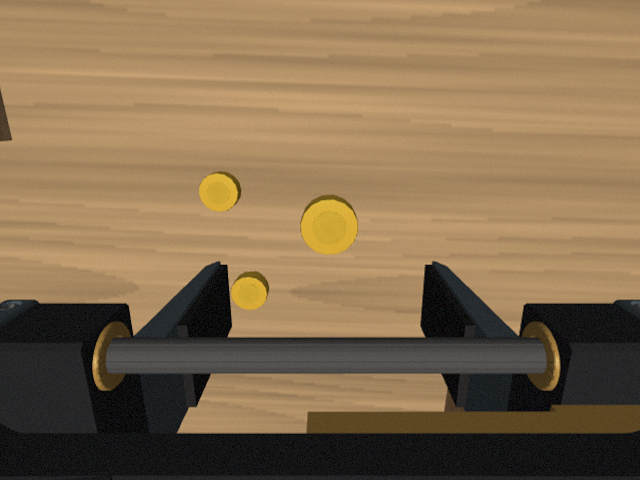

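The wrist view shows the large cap at (329,225.5), about 57 px across. The smaller caps are at (219,191) and (249,292). This agrees with the top view to within 2–3 mm, so I'll grasp it now.

```bash
python3 - <<'E'
from h import *
from bench import ctrl
c=wristcam(ctrl); print(c.plane((329,225.5),0.046))
R=Rtool(0,2); x,y=0.4348,-0.3217
ctrl.move_l([x,y,0.10],vel=0.2,ori=R)
c=wristcam(ctrl); im=ctrl.read_camera("wrist"); cv2.imwrite("pics/w2.png",im)
hsv=cv2.cvtColor(im,cv2.COLOR_BGR2HSV); m=cv2.inRange(hsv,(20,120,60),(36,255,255)); m=cv2.morphologyEx(m,cv2.MORPH_CLOSE,np.ones((7,7)))
n,l,st,ce=cv2.connectedComponentsWithStats(m)
for i in range(1,n):
    if st[i,4]>300: print(ce[i],st[i],c.plane(ce[i],0.046))
print(ctrl.current_t())
E
```

```text
[ 0.4354 -0.323   0.046 ]
[192.8097 210.182 ] [ 167  186   53   50 2028] [ 0.46   -0.2433  0.046 ]
[326.9444 251.9566] [ 292  215   71   74 4151] [ 0.4368 -0.3227  0.046 ]
[240.9545 321.8356] [227 303  28  35 748] [ 0.3876 -0.2694  0.046 ]
[107.1728 355.9794] [ 92 322  38  69 972] [ 0.3593 -0.1807  0.046 ]
[544.7595 356.4135] [ 523  322   38   68 1023] [ 0.369  -0.4684  0.046 ]
[488.5078 420.7326] [ 308  405  332   28 6376] [ 0.3163 -0.4394  0.046 ]
2.15
```

View pics/w2.png

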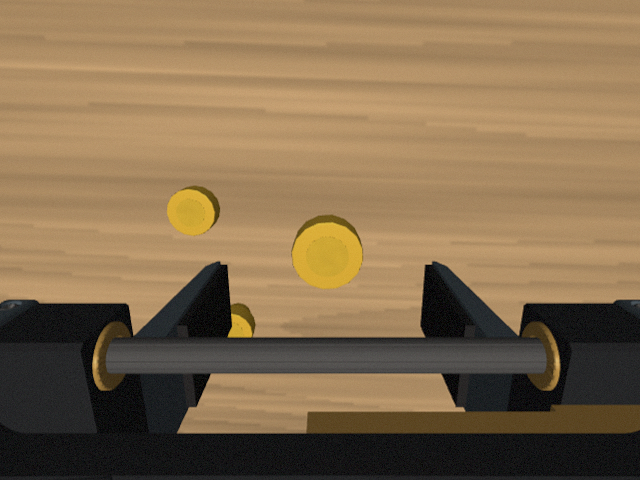

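The cap's top face is at (327,255), which gives x≈0.435 and y≈-0.323, in line with the earlier fixes. I'll go down and grip.

```bash
python3 - <<'E'
from h import *
from bench import ctrl
R=Rtool(0,2); x,y=0.4352,-0.3225
print(ctrl.move_l([x,y,0.018],vel=0.12,ori=R,contact_N=15))
ctrl.command_gripper(0.0)
print('w',ctrl.current_grip_width(),ctrl.current_tool_pos(),ctrl.current_contact_force())
ctrl.move_l([x,y,0.20],vel=0.25,ori=R)
print('w',ctrl.current_grip_width())
c=wristcam(ctrl); cv2.imwrite("pics/w3.png",ctrl.read_camera("wrist"))
# look at the case
Ri=Rtool(30,2)
ctrl.goto([0.48,0.045,0.19],Ri)
print(ctrl.current_t(),ctrl.current_tool_pos(),ctrl.current_q()); print(ctrl.current_eef_rot())
cv2.imwrite("pics/w4.png",ctrl.read_camera("wrist"))
E
```

```text
False
w 0.4724723769722344 [ 0.4352 -0.3225  0.018 ] [ 0.3496 -0.0071  0.3346]
w 0.47321396235723484
6.0833 [0.4808 0.0444 0.1901] [ -3.9968   9.8144 123.4146  10.1073  17.1479  75.1489]
[[ 0.0344  0.4998  0.8654]
 [-0.9994  0.0169  0.03  ]
 [ 0.0003 -0.866   0.5001]]
```

View pics/w3.png

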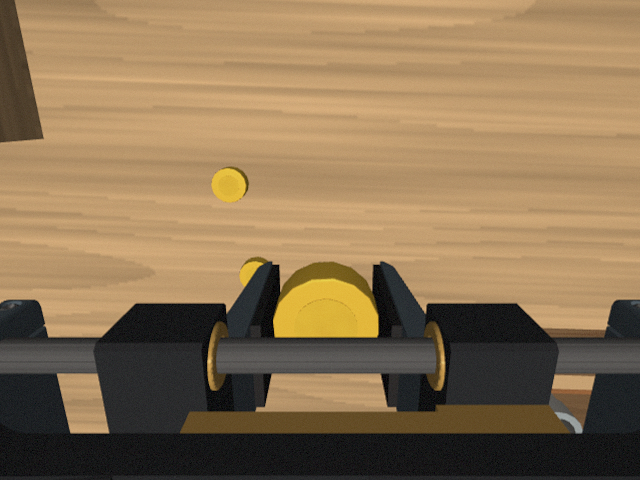

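View pics/w4.png

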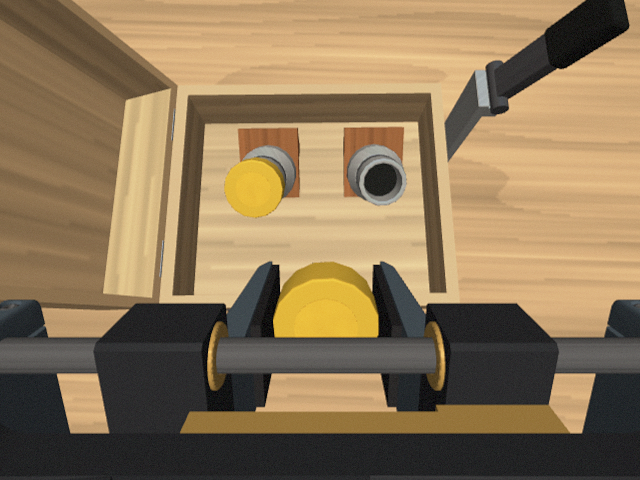

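The w4 view shows the bare rim near (379,181), the fixed cap's top disc near (254,188), the case rim, and the clamp lever up at the right. In w3 the cap sits squarely between the pads. Next I'll fit ellipses for precise centres.

```bash
python3 - <<'E'
from h import *
from bench import ctrl
im=cv2.imread("pics/w4.png")
cv2.imwrite("pics/w4z.png",cv2.resize(im[110:230,210:450],None,fx=3.3,fy=3.3,interpolation=cv2.INTER_CUBIC))
w=cv2.imread("pics/w3.png"); cv2.imwrite("pics/w3z.png",cv2.resize(w[250:350,260:390],None,fx=5,fy=5,interpolation=cv2.INTER_CUBIC))
c=wristcam(ctrl);p=ctrl.camera_params("wrist"); ct=Cam(p,p['T_tool_cam'])
for P in [(0,-.028,.022),(0,-.008,.022),(.022,-.028,0),(-.022,-.028,0),(0,-.028,0),(.0,-.028,.011)]: print(P,ct.proj(P))
E
```

```text
(0, -0.028, 0.022) [325.7975 274.5586]
(0, -0.008, 0.022) [325.8132 256.8927]
(0.022, -0.028, 0) [379.8421 324.6708]
(-0.022, -0.028, 0) [271.7721 324.6593]
(0, -0.028, 0) [325.8035 324.665 ]
(0.0, -0.028, 0.011) [325.8006 300.1189]
```

View pics/w4z.png

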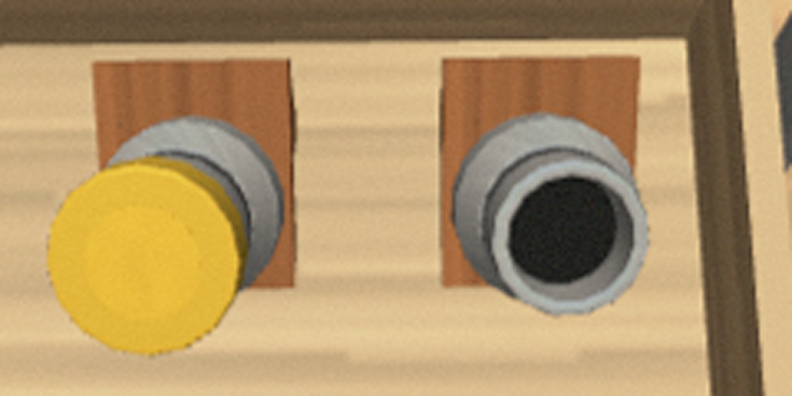

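View pics/w3z.png

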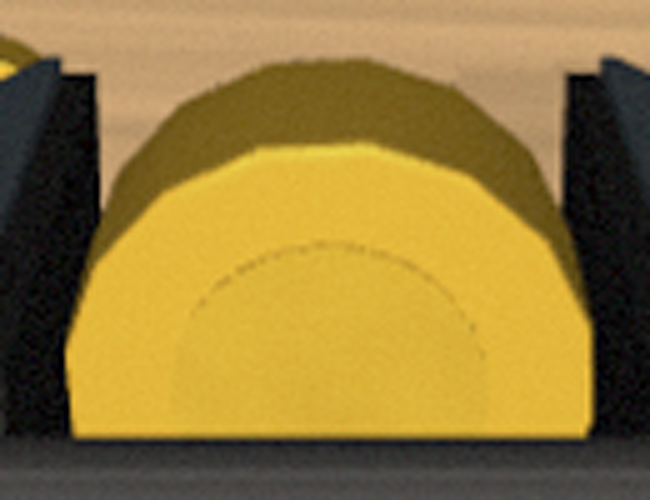

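```bash
python3 - <<'E'
from h import *
from bench import ctrl
T=Cam(ctrl.camera_params("top"));S=Cam(ctrl.camera_params("scene"));W=wristcam(ctrl)
tz=lambda u,v:(130+u/2.85,130+v/2.85); sz=lambda u,v:(210+u/2.65,170+v/2.65)
wz=lambda u,v:(210+u/3.3,110+v/3.3)
obs={'bare':((569,232),(569,260),(293,256)),'ftop':((146,256),(429,279),(414,247))}
for k,(w,t,s) in obs.items():
    rw,rt,rs=W.ray(wz(*w)),T.ray(tz(*t)),S.ray(sz(*s))
    print(k,'WT',*tri([rw,rt]),'WS',*tri([rw,rs]),'TS',*tri([rt,rs])[:1],'all',*tri([rw,rt,rs]))
# case from wrist: rim top outer corners
print('rim corners W +x+y',W.plane((178,85),.06),'+x-y',W.plane((441,83),.06),'-x-y right edge',W.plane((458,303),.06),'pivot ray@.128',W.plane((490,90),.128))
E
python3 - <<'E'
import cv2
im=cv2.imread("pics/w4.png"); t=cv2.imread("pics/top0.png")
cv2.imwrite("pics/w4y.png",cv2.resize(im[0:320,80:480],None,fx=1.85,fy=1.85,interpolation=cv2.INTER_CUBIC))
E
```

```text
bare WT [0.5796 0.0031 0.0863] [6.256887997947976e-05, 6.256887997960636e-05] WS [0.5833 0.0028 0.0759] [0.001147238019811499, 0.0011472380198114527] TS [0.5823 0.0033 0.0748] all [0.5828 0.0028 0.0756] [0.0014371632806933056, 0.000685361640031683, 0.0009432164864724778]
ftop WT [0.5619 0.0991 0.1088] [0.00020932455371863124, 0.0002093245537185935] WS [0.5643 0.1005 0.1022] [0.0002892535727414235, 0.0002892535727414776] TS [0.5634 0.1002 0.1013] all [0.5639 0.1003 0.1019] [0.0005962168244874844, 0.0006349952220086087, 0.000393541226970226]
rim corners W +x+y [0.6755 0.1857 0.06  ] +x-y [ 0.6858 -0.0538  0.06  ] -x-y right edge [ 0.4879 -0.061   0.06  ] pivot ray@.128 [ 0.6345 -0.0679  0.128 ]
```

View pics/w4y.png

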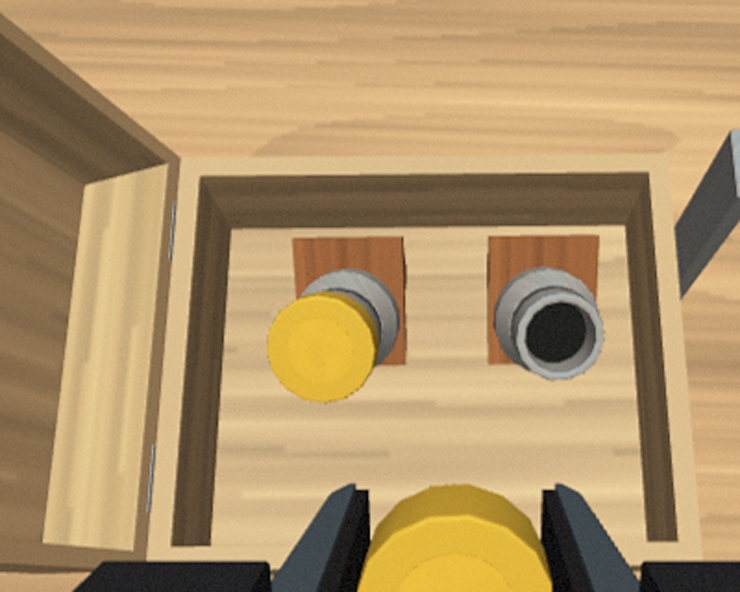

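```bash
cat >> h.py <<'E'
YAW=2.4
_p=np.radians(YAW)
AX=np.array([-.5*np.cos(_p),-.5*np.sin(_p),np.sqrt(.75)])
RIM=np.array([.5829,.0027,.0765]); RI=Rtool(30,YAW)
OFF=np.array([0,-.018,-.0016])
def tcp_for(d,lat=(0,0)):
    "TCP so that held head centre is d along axis from rim; lat: offset along tool x,z"
    return RIM+d*AX+RI@np.array([lat[0],0,lat[1]])-RI@OFF
E
python3 - <<'E'
from h import *
from bench import ctrl
ctrl.move_l(tcp_for(.062),vel=.15,ori=RI)
f0=np.array(ctrl.current_contact_force())
r=ctrl.move_l(tcp_for(.019),vel=.05,ori=RI,contact_N=6)
C=np.array(ctrl.current_tool_pos())+np.array(ctrl.current_eef_rot())@OFF
print(r,'d',(C-RIM)@AX,'dF',np.array(ctrl.current_contact_force())-f0,'w',ctrl.current_grip_width(),ctrl.current_t())
cv2.imwrite("pics/w5.png",ctrl.read_camera("wrist")); s=ctrl.read_camera("scene")
cv2.imwrite("pics/s5.png",cv2.resize(s[200:340,230:430],None,fx=4,fy=4,interpolation=cv2.INTER_CUBIC))
E
```

```text
Traceback (most recent call last):
bench.MotionError: the arm cannot follow that straight line within its joint ranges
```

```bash
python3 - <<'E'
from h import *
from bench import ctrl
print(ctrl.current_q(),ctrl.current_tool_pos())
Rf=RI@np.diag([-1,1,-1.])
for d in [.062,.055,.05,.04,.03,.017]:
    P=RIM+d*AX
    print(d,ctrl.ik(tcp_for(d),RI),'flip',ctrl.ik(P-Rf@OFF,Rf))
E
```

```text
[ -9.7213  24.4555 118.9766  40.2812   9.329   39.5731] [0.562  0.0017 0.1154]
0.062 [ -9.7014  24.4708 118.9607  40.3655   9.3141  39.4903] flip [  -9.7893   24.5523  119.4185   42.7638    8.945  -143.0105]
0.055 [ -9.5922  25.4215 118.8308  43.6236   8.6607  36.281 ] flip [  -9.6785   25.5092  119.2875   46.371     8.311  -146.5678]
0.05 [ -9.5154  26.0975 118.7279  46.1999   8.2233  33.7397] flip [  -9.6006   26.1894  119.1837   49.2249    7.8906 -149.3859]
0.04 [ -9.3648  27.4411 118.497   52.0402   7.4293  27.97  ] flip [  -9.4478   27.5411  118.951    55.6848    7.1397 -155.7738]
0.03 None flip None
0.017 None flip None
```

The wrist comes within about 7° of its lower q5 limit there. A small tilt of the tool, well inside the 6.9° tolerance, should open it up.

```bash
python3 - <<'E'
from h import *
from bench import ctrl
from scipy.spatial.transform import Rotation as Ro
for rz in [-3,-2,-1,0,1,2,3,4]:
  for rx in [-3,0,3]:
    R=RI@Ro.from_euler('zx',[rz,rx],degrees=True).as_matrix()
    q=[ctrl.ik(RIM+d*AX-R@OFF,R) for d in [.062,.04,.03,.017,.0095]]
    print(rz,rx,[None if x is None else round(float(x[4]),1) for x in q], R[:,1])
E
```

```text
-3 -3 [12.2, 9.8, 8.7, 7.5, None] [ 0.4552 -0.0333 -0.8898]
-3 0 [None, None, None, None, None] [ 0.5011 -0.0314 -0.8648]
-3 3 [None, None, None, None, None] [ 0.5456 -0.0295 -0.8375]
-2 -3 [12.6, 10.2, 9.2, 7.9, 7.2] [ 0.4548 -0.0159 -0.8905]
-2 0 [7.3, None, None, None, None] [ 0.5007 -0.0139 -0.8655]
-2 3 [None, None, None, None, None] [ 0.5453 -0.0121 -0.8382]
-1 -3 [13.2, 10.8, 9.8, 8.6, 8.0] [ 0.4543  0.0016 -0.8909]
-1 0 [8.2, None, None, None, None] [ 0.5002  0.0035 -0.8659]
-1 3 [None, None, None, None, 7.0] [ 0.5448  0.0054 -0.8385]
0 -3 [13.9, 11.6, 10.6, 9.5, 8.8] [ 0.4536  0.019  -0.891 ]
0 0 [9.3, 7.4, None, None, None] [ 0.4996  0.0209 -0.866 ]
0 3 [6.9, 6.8, 7.0, 7.5, 7.9] [ 0.5442  0.0228 -0.8387]
1 -3 [14.7, 12.5, 11.5, 10.4, 9.8] [ 0.4528  0.0364 -0.8909]
1 0 [10.5, 8.7, 8.1, 7.5, 7.2] [ 0.4988  0.0384 -0.8659]
1 3 [8.4, 8.2, 8.3, 8.7, 9.0] [ 0.5433  0.0402 -0.8385]
2 -3 [15.6, 13.4, 12.6, 11.5, 10.9] [ 0.4519  0.0539 -0.8905]
2 0 [11.7, 10.1, 9.5, 8.9, 8.6] [ 0.4978  0.0558 -0.8655]
2 3 [9.9, 9.5, 9.6, 9.9, 10.1] [ 0.5424  0.0577 -0.8382]
3 -3 [16.6, 14.5, 13.6, 12.6, 12.1] [ 0.4508  0.0713 -0.8898]
3 0 [13.0, 11.4, 10.9, 10.3, 10.0] [ 0.4967  0.0732 -0.8648]
3 3 [11.4, 10.9, 10.9, 11.1, 11.3] [ 0.5412  0.0751 -0.8375]
4 -3 [17.6, 15.6, 14.8, 13.8, 13.3] [ 0.4496  0.0887 -0.8888]
4 0 [14.3, 12.8, 12.3, 11.7, 11.4] [ 0.4954  0.0906 -0.8639]
4 3 [12.8, 12.3, 12.3, 12.4, 12.5] [ 0.5399  0.0924 -0.8366]
```

```bash
cat >> h.py <<'E'
from scipy.spatial.transform import Rotation as Ro
RI=RI@Ro.from_euler('zx',[1.2,-1.5],degrees=True).as_matrix()
E
python3 - <<'E'
from h import *
from bench import ctrl
ctrl.move_l(tcp_for(.060),vel=.05,ori=RI)
f0=np.array(ctrl.current_contact_force())
r=ctrl.move_l(tcp_for(.019),vel=.04,ori=RI,contact_N=6)
C=np.array(ctrl.current_tool_pos())+np.array(ctrl.current_eef_rot())@OFF
print(r,'d',(C-RIM)@AX,'dF',np.array(ctrl.current_contact_force())-f0,'w',ctrl.current_grip_width(),ctrl.current_t())
cv2.imwrite("pics/w5.png",ctrl.read_camera("wrist")); s=ctrl.read_camera("scene")
cv2.imwrite("pics/s5.png",cv2.resize(s[200:340,230:430],None,fx=4,fy=4,interpolation=cv2.INTER_CUBIC))
E
```

```text
False d 0.01907153808207889 dF [ 0.2459 -0.8078  0.5813] w 0.4664272493845425 8.5
```

View pics/s5.png

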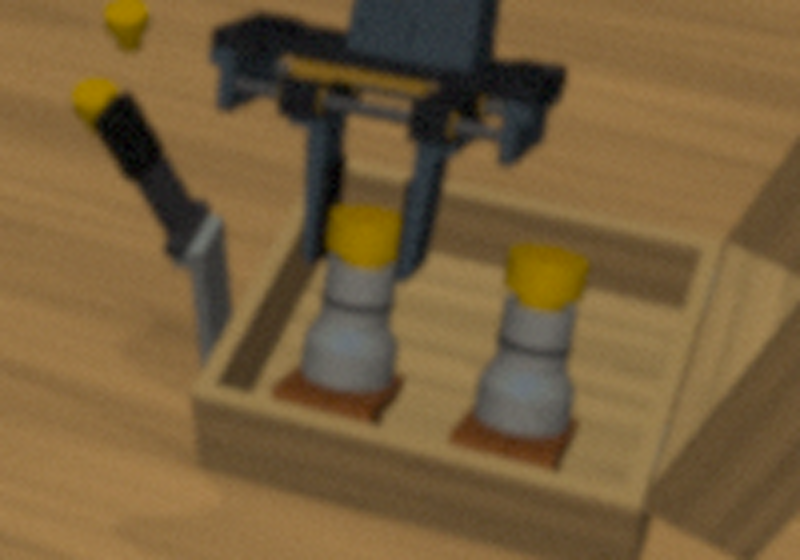

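The scene view shows the plug inside the bare fitting: the head sits on the neck at about (365,235) in the zoom, and there was hardly any contact force on the way in. Now I'll press home.

```bash
python3 - <<'E'
from h import *
from bench import ctrl
f0=np.array(ctrl.current_contact_force())
for d in [.004,.006,.008]:
    if ctrl.ik(tcp_for(d),RI) is not None: break
print('target',d)
r=ctrl.move_l(tcp_for(d),vel=.03,ori=RI,contact_N=22)
C=np.array(ctrl.current_tool_pos())+np.array(ctrl.current_eef_rot())@OFF
print(r,'d',(C-RIM)@AX,'dF',np.array(ctrl.current_contact_force())-f0,'w',ctrl.current_grip_width(),ctrl.current_t())
ctrl.command_gripper(0.68)
ctrl.move_l(np.array(ctrl.current_tool_pos())+.075*AX,vel=.12,ori=RI)
ctrl.command_gripper(0.0)
cv2.imwrite("pics/w6.png",ctrl.read_camera("wrist")); s=ctrl.read_camera("scene")
cv2.imwrite("pics/s6.png",cv2.resize(s[200:340,230:430],None,fx=4,fy=4,interpolation=cv2.INTER_CUBIC))
print(ctrl.current_t())
E
```

```text
target 0.004
True d 0.012160298563666128 dF [-1.0978  0.7995  0.3296] w 0.47136746649781397 8.9417
11.3083
```

View pics/s6.png

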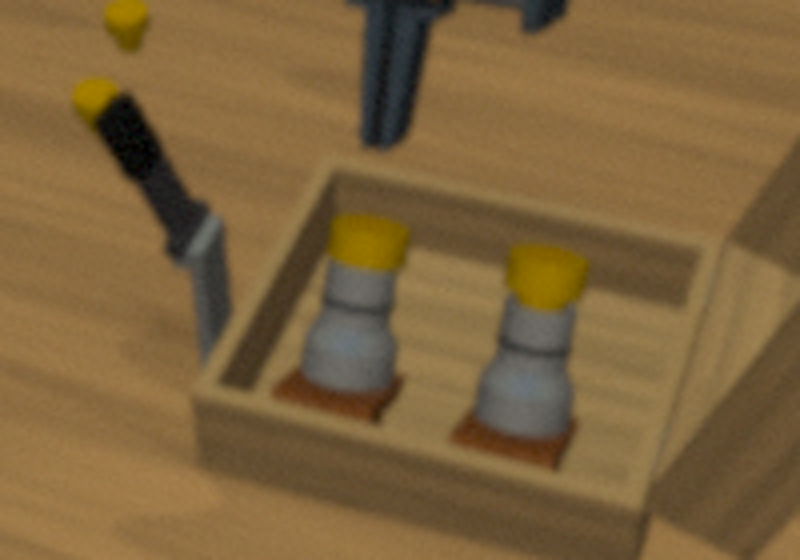

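View pics/w6.png

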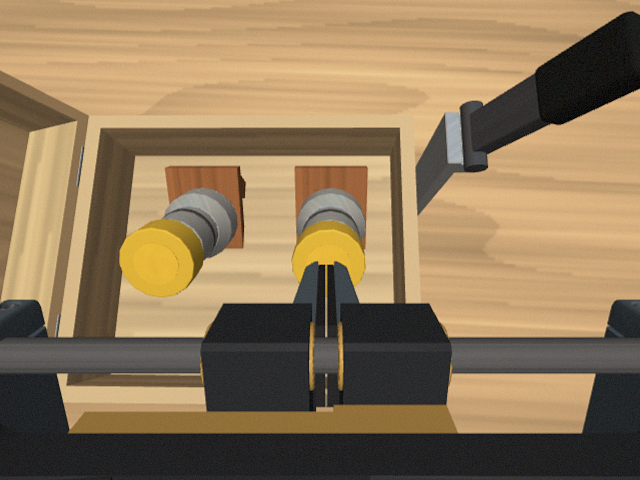

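Both views look right. In the wrist view the loose cap sits in its fitting at (329,253), and the other cap still stands proud at (158,258). Now I'll press each head along its axis with shut fingers.

```bash
python3 - <<'E'
from h import *
from bench import ctrl
def press(rim,R,lo,N):
    f0=np.array(ctrl.current_contact_force())
    r=ctrl.move_l(rim+lo*AX,vel=.05,ori=R,contact_N=N)
    p=np.array(ctrl.current_tool_pos())
    print(r,'top d',(p-rim)@AX,p,'dF',np.array(ctrl.current_contact_force())-f0,ctrl.current_t())
ctrl.move_l(RIM+.045*AX,vel=.1,ori=RI)
press(RIM,RI,.010,25)
ctrl.move_l(RIM+.07*AX,vel=.15,ori=RI)
R2=RIM+np.array([-.1*np.sin(_p),.1*np.cos(_p),0])
print('R2',R2,[ctrl.ik(R2+d*AX,RI) is not None for d in (.07,.03,.02,.01)])
ctrl.move_l(R2+.06*AX,vel=.15,ori=RI)
press(R2,RI,.010,25)
ctrl.move_l(R2+.05*AX,vel=.15,ori=RI)
s=ctrl.read_camera("scene")
cv2.imwrite("pics/s7.png",cv2.resize(s[200:340,230:430],None,fx=4,fy=4,interpolation=cv2.INTER_CUBIC))
E
```

```text
True top d 0.02348762479401159 [0.5716 0.0022 0.0971] dF [-9.6925  0.0065 18.713 ] 12.2Traceback (most recent call last):
  File "<stdin>", line 11, in <module>
NameError: name '_p' is not defined. Did you mean: 'np'?
```

```bash
python3 - <<'E'
from h import *
from bench import ctrl
p=np.radians(YAW)
def press(rim,R,lo,N):
    f0=np.array(ctrl.current_contact_force())
    r=ctrl.move_l(rim+lo*AX,vel=.05,ori=R,contact_N=N)
    q=np.array(ctrl.current_tool_pos())
    print(r,'top d',(q-rim)@AX,q,'dF',np.array(ctrl.current_contact_force())-f0,ctrl.current_t())
R2=RIM+np.array([-.1*np.sin(p),.1*np.cos(p),0])
print('R2',R2,[(None if (q:=ctrl.ik(R2+d*AX,RI)) is None else q[4]) for d in (.07,.03,.02,.01)])
ctrl.move_l(R2+.06*AX,vel=.15,ori=RI)
press(R2,RI,.010,25)
ctrl.move_l(R2+.05*AX,vel=.15,ori=RI)
s=ctrl.read_camera("scene")
cv2.imwrite("pics/s7.png",cv2.resize(s[200:340,230:430],None,fx=4,fy=4,interpolation=cv2.INTER_CUBIC))
E
```

```text
R2 [0.5787 0.1026 0.0765] [np.float64(12.909283167790367), np.float64(8.210916794180388), np.float64(7.1392694374195464), None]Traceback (most recent call last):
  File "<stdin>", line 12, in <module>
  File "<stdin>", line 6, in press
bench.MotionError: the arm cannot follow that straight line within its joint ranges
```

```bash
python3 - <<'E'
from h import *
from bench import ctrl
p=np.radians(YAW)
def press(rim,R,lo,N):
    f0=np.array(ctrl.current_contact_force())
    r=ctrl.move_l(rim+lo*AX,vel=.05,ori=R,contact_N=N)
    q=np.array(ctrl.current_tool_pos())
    print(r,'top d',(q-rim)@AX,q,'dF',np.array(ctrl.current_contact_force())-f0,ctrl.current_t())
R2=RIM+np.array([-.1*np.sin(p),.1*np.cos(p),0])
RB=Rtool(25,YAW)
print('R2',R2,[(None if (q:=ctrl.ik(R2+d*AX,RB)) is None else q[4]) for d in (.07,.03,.02,.01)])
ctrl.move_l(R2+.045*AX,vel=.1,ori=RB)
press(R2,RB,.010,25)
ctrl.move_l(R2+.06*AX,vel=.15,ori=RB)
s=ctrl.read_camera("scene")
cv2.imwrite("pics/s7.png",cv2.resize(s[200:340,230:430],None,fx=4,fy=4,interpolation=cv2.INTER_CUBIC))
E
```

```text
R2 [0.5787 0.1026 0.0765] [np.float64(19.687046681497446), np.float64(15.209731368136152), np.float64(14.182602369545995), np.float64(13.193581485161207)]
True top d 0.02401765271328842 [0.5669 0.1021 0.0974] dF [-15.0882  -2.1921  30.8369] 14.2917
```

View pics/s7.png

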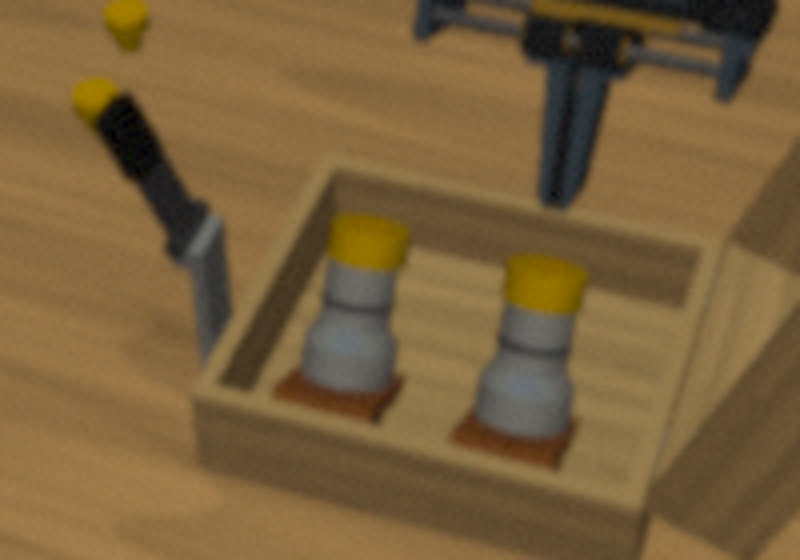

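Both heads now stop at the same axial depth (23.5 and 24.0 mm along the estimated axis) under well over 20 N. In the view their gaps to the neck rings match: (368,268)→305 for one and (545,312)→350 for the other. Both are home, so the lid is next.

```bash
cat >> h.py <<'E'
H=np.array([.574,.1824,.06]); R0=Rtool(0,YAW)
E
python3 - <<'E'
from h import *
from bench import ctrl
X=.53
for P in [(X,.10,.34),(X,.385,.34),(X,.385,.24),(X,.075,.24)]: print(P,ctrl.ik(P,R0))
E
```

```text
(0.53, 0.1, 0.34) [ 4.3406 15.4357 77.7699 -0.     86.7943 91.9406]
(0.53, 0.385, 0.34) [ 30.7751  26.1316  61.1793  -0.      92.689  118.3751]
(0.53, 0.385, 0.24) [ 30.7751  29.5559  70.4793  -0.      79.9648 118.3751]
(0.53, 0.075, 0.24) [ 1.6616 19.5438 87.666  -0.     72.7902 89.2616]
```

```bash
python3 - <<'E'
from h import *
from bench import ctrl
X=.53
ctrl.move_l([.54,.10,.20],vel=.2,ori=R0)
ctrl.move_l([X,.10,.34],vel=.3,ori=R0)
ctrl.move_l([X,.385,.34],vel=.3)
ctrl.move_l([X,.385,.24],vel=.2)
print(ctrl.current_t())
c=wristcam(ctrl); cv2.imwrite("pics/w8.png",ctrl.read_camera("wrist")); s=ctrl.read_camera("scene")
cv2.imwrite("pics/s8.png",s)
E
```

```text
18.075
```

View pics/s8.png

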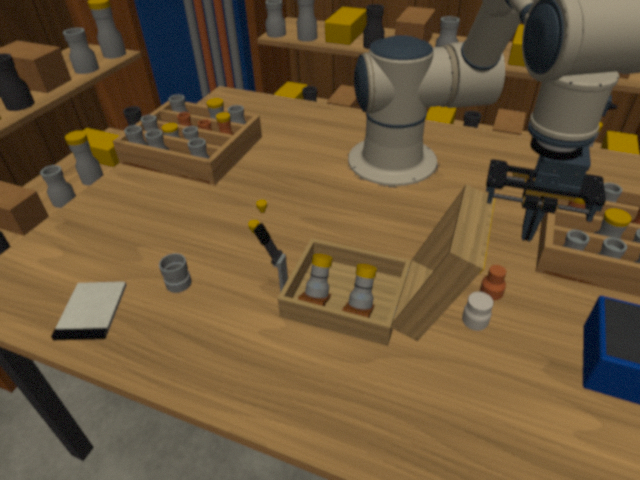

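The gripper's fingers are at about (533,220), behind the lid and clear of the jar (478,310) and the copper reducer (495,282). Now I'll push the lid.

```bash
python3 - <<'E'
from h import *
from bench import ctrl
X=.53
r=ctrl.move_l([X,.22,.24],vel=.1,contact_N=25)
print(r,ctrl.current_tool_pos(),ctrl.current_contact_force(),ctrl.current_t())
if not r:
    r=ctrl.move_l([X,.075,.24],vel=.1,contact_N=25)
    print(r,ctrl.current_tool_pos(),ctrl.current_contact_force(),ctrl.current_t())
cv2.imwrite("pics/s9.png",ctrl.read_camera("scene"))
E
```

```text
False [0.53   0.2197 0.24  ] [0.1863 1.9319 1.6393] 19.975
False [0.5299 0.0752 0.2399] [-0.4958  0.5219  0.6209] 21.575
```

View pics/s9.png

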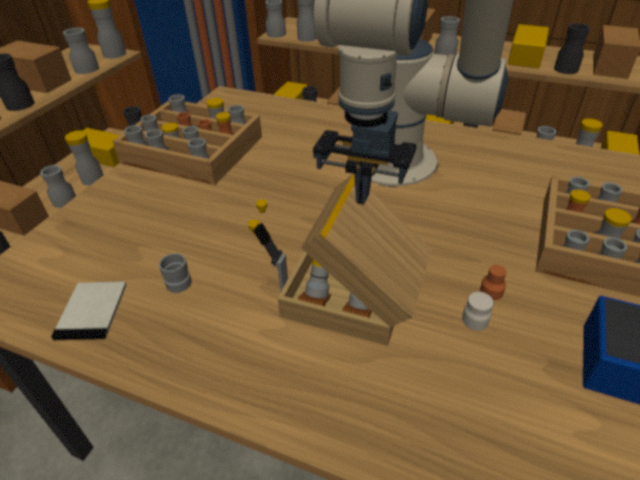

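The lid has followed to about 40°, with the fingertip on its outer face. I'll follow the arc down.

```bash
python3 - <<'E'
from h import *
from bench import ctrl
X=.53
for th in [30,20,10,3]:
    t=np.radians(th)
    y=H[1]-.205*np.cos(t)+.06*np.sin(t)+.0135; z=.06+.205*np.sin(t)+.06*np.cos(t)
    r=ctrl.move_l([X,y,z],vel=.08,contact_N=25)
    print(th,r,ctrl.current_tool_pos(),ctrl.current_contact_force())
    if r: break
f0=np.array(ctrl.current_contact_force())
r=ctrl.move_l([X,H[1]-.205+.0135,.108],vel=.04,contact_N=18)
print(r,ctrl.current_tool_pos(),np.array(ctrl.current_contact_force())-f0,ctrl.current_t())
ctrl.sleep(.25)
cv2.imwrite("pics/s10.png",ctrl.read_camera("scene"))
E
```

```text
30 False [0.5298 0.0483 0.2143] [0.4951 0.058  0.7565]
20 False [0.5297 0.0237 0.1863] [-0.6861 -0.431   0.3068]
10 False [0.5298 0.0044 0.1546] [ 0.4006 -0.9588 -0.2265]
3 False [ 0.5298 -0.0056  0.1305] [ 0.5958 -0.3391 -0.6235]
True [ 0.5306 -0.0074  0.1202] [-4.9298  2.4005 18.1583] 24.3333
```

View pics/s10.png

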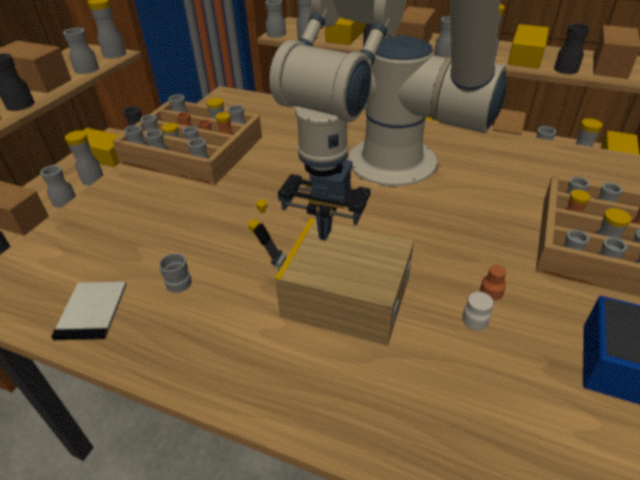

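The lid is shut flat: the fingertip stopped at z=0.1202 and the top should be at 0.120. The lever is still up, with its grip at about (262,238). Clamp next.

```bash
python3 - <<'E'
from h import *
from bench import ctrl
X=.635
ctrl.move_l([.53,-.02,.27],vel=.25)
ctrl.move_l([X,-.165,.27],vel=.25)
ctrl.move_l([X,-.165,.158],vel=.2)
cv2.imwrite("pics/s11.png",ctrl.read_camera("scene")); cv2.imwrite("pics/t11.png",ctrl.read_camera("top"))
r=ctrl.move_l([X,-.10,.158],vel=.08,contact_N=20)
print(r,ctrl.current_tool_pos(),ctrl.current_contact_force(),ctrl.current_t())
if not r:
    r=ctrl.move_l([X,-.060,.158],vel=.08,contact_N=20)
    print(r,ctrl.current_tool_pos(),ctrl.current_contact_force(),ctrl.current_t())
cv2.imwrite("pics/s12.png",ctrl.read_camera("scene"))
E
```

```text
False [ 0.6348 -0.1     0.1577] [-0.9522  0.0196  0.0932] 28.0167
False [ 0.6349 -0.0592  0.1579] [-0.4195 -0.1593 -0.3889] 28.6667
```

View pics/s11.png

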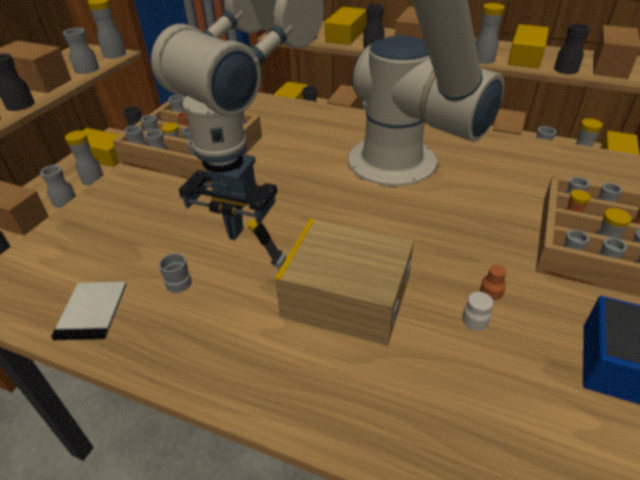

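View pics/s12.png

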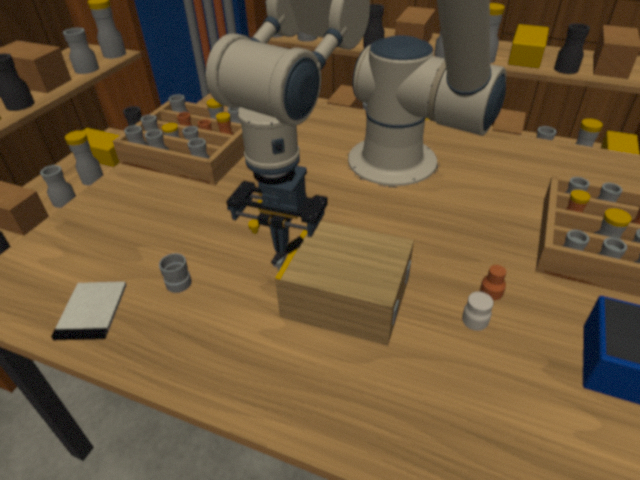

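The lever has swung over and now slopes above the lid at about (288,250). Next I'll lift, shift over it and press down.

```bash
python3 - <<'E'
from h import *
from bench import ctrl
X=.635
ctrl.move_l([X,-.070,.215],vel=.2)
ctrl.move_l([X,-.014,.215],vel=.2)
f0=np.array(ctrl.current_contact_force())
r=ctrl.move_l([X,-.010,.124],vel=.05,contact_N=20)
print(r,ctrl.current_tool_pos(),np.array(ctrl.current_contact_force())-f0,ctrl.current_t())
ctrl.sleep(.2)
cv2.imwrite("pics/s13.png",ctrl.read_camera("scene"))
ctrl.move_l([X,-.010,.25],vel=.2)
s=ctrl.read_camera("scene"); cv2.imwrite("pics/s14.png",cv2.resize(s[190:350,220:460],None,fx=3.3,fy=3.3,interpolation=cv2.INTER_CUBIC))
E
```

```text
True [ 0.6349 -0.0108  0.1881] [0.3398 9.9645 6.5843] 30.3917
```

View pics/s14.png

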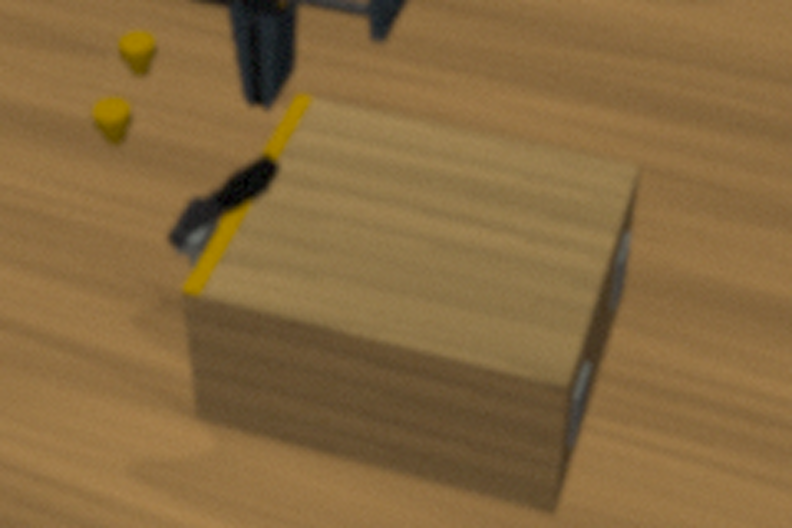

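The press stopped early at z=0.188, on first touch at the lever's end. The lever still stands at about 45°, so I'll press again a little nearer the pivot.

```bash
python3 - <<'E'
from h import *
from bench import ctrl
X=.635
ctrl.move_l([X,-.028,.21],vel=.2)
f0=np.array(ctrl.current_contact_force())
for z,y in [(.165,-.024),(.15,-.018),(.126,-.012)]:
    r=ctrl.move_l([X,y,z],vel=.04,contact_N=30)
    print(r,ctrl.current_tool_pos(),np.array(ctrl.current_contact_force())-f0,ctrl.current_t())
    if r: break
ctrl.sleep(.2)
s=ctrl.read_camera("scene"); cv2.imwrite("pics/s15.png",cv2.resize(s[190:350,220:460],None,fx=3.3,fy=3.3,interpolation=cv2.INTER_CUBIC))
E
```

```text
False [ 0.635 -0.024  0.165] [ 0.579  -1.4352 -0.3661] 32.8
False [ 0.6347 -0.0179  0.1496] [ 0.6408 -0.7958  0.2285] 33.35
True [ 0.6352 -0.0147  0.1359] [-5.5804 -2.163  18.5659] 33.8083
```

View pics/s15.png

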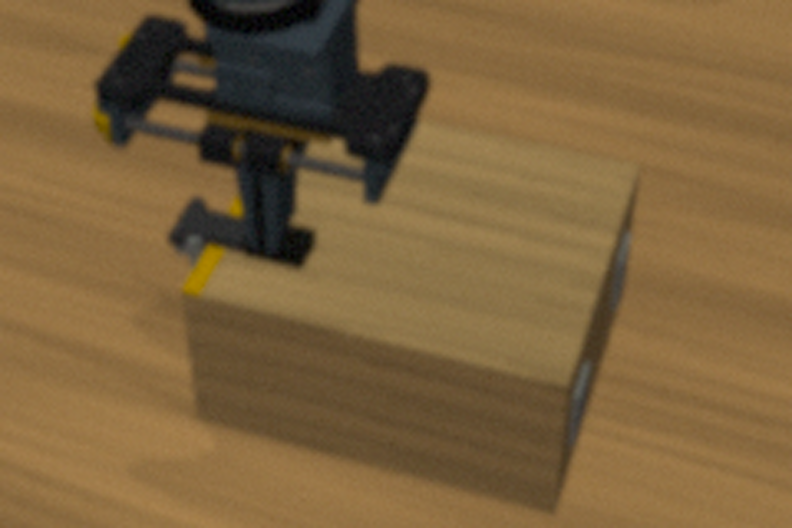

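The press stopped at z=0.136, and the grip's top lies at 0.135 when the lever is flat. I'll lift clear and check everything.

```bash
python3 - <<'E'
from h import *
from bench import ctrl
ctrl.move_l([.635,-.0147,.25],vel=.2)
ctrl.move_l([.50,-.15,.30],vel=.3)
s=ctrl.read_camera("scene");t=ctrl.read_camera("top"); w=ctrl.read_camera("wrist")
cv2.imwrite("pics/t16.png",t)
cv2.imwrite("pics/s16.png",s)
cv2.imwrite("pics/s16z.png",cv2.resize(s[190:350,220:460],None,fx=3.3,fy=3.3,interpolation=cv2.INTER_CUBIC))
t0=cv2.imread("pics/top0.png"); s0=cv2.imread("pics/scene0.png")
print('coupling diff top',cv2.absdiff(t,t0)[150:205,455:505].mean(),'copper',cv2.absdiff(t,t0)[277:305,142:175].mean(),'jar scene',cv2.absdiff(s,s0)[288:330,462:495].mean())
S=Cam(ctrl.camera_params("scene"))
print('noise',cv2.absdiff(s,s0)[400:470,200:400].mean(), ctrl.current_t())
E
```

```text
coupling diff top 24.832363636363635 copper 1.6374458874458875 jar scene 2.211880711880712
noise 2.1081666666666665 35.7417
```

View pics/s16z.png

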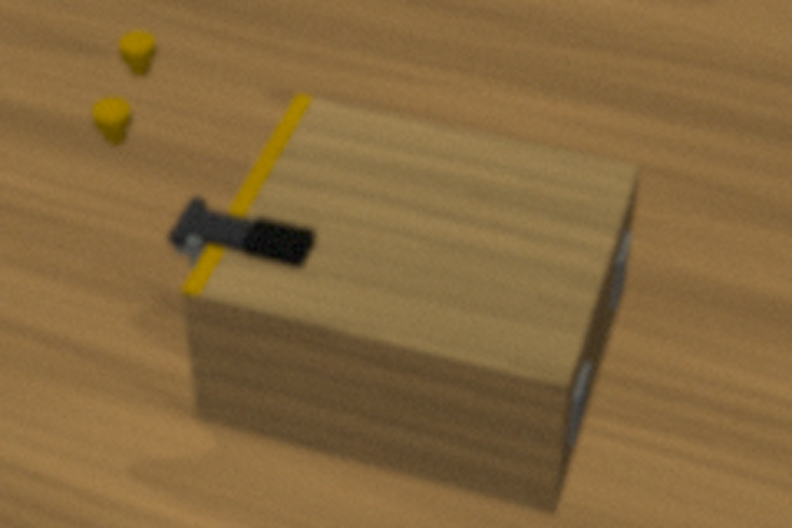

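View pics/t16.png

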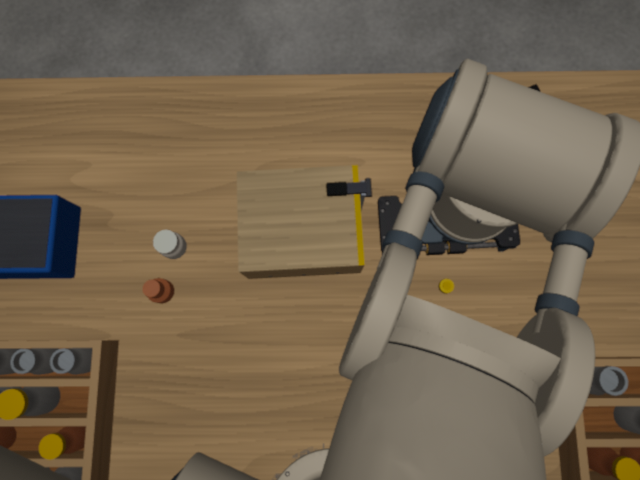

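The lid is flat and the lever lies flat on it, at (240,235) in the zoom. The large top-view difference at the coupling comes from the arm covering it, so I'll check it in the scene view and then hand in.

```bash
python3 - <<'E'
from h import *
from bench import ctrl
s=cv2.imread("pics/s16.png");s0=cv2.imread("pics/scene0.png")
d=cv2.absdiff(s,s0)[252:294,158:192].mean(); print('coupling scene diff',d,ctrl.current_contact_force())
if d<4: ctrl.sign_off(); print('signed off',ctrl.current_t())
E
```

```text
coupling scene diff 2.179505135387488 [-0.0469  0.0558  0.6797]
the job is handed in; nothing more can be done
the job is handed in; nothing more can be done
```

The job is handed in at about 36 s of the 72 s allowed, and as far as my own checks show everything asked for is done. No verdict was reported.

**What I did:**
- **Caps:** I put the largest loose cap into the bare fitting and pressed both caps with shut fingers.
- **Lid:** I pushed it over from behind and down until it was shut.
- **Clamp:** I swung the lever over onto the lid and pressed it down, then moved the arm clear.

**Last checks:**
- **Caps:** Both heads stopped at the same depth along the axis (23.5 and 24.0 mm against my rim estimate, under about 21 and 34 N). True home is 20 mm, so my rim estimate was about 3–4 mm low. The match between the two, and equal gaps in the scene picture, are why I take both as home; I could not look inside after closing the lid. I held the loose cap about 2° off the fitting's axis to stay inside the wrist's joint range. I did not measure its final tilt, but the limit is 6.9°.
- **Lid:** The fingertip touched its top at z = 0.1202 m, and 0.120 m is flat.
- **Clamp:** The fingertip stopped on the grip at 0.1359 m, and about 0.135 m is flat. The lever also looks flat in the picture.
- **Bystanders:** Picture differences at the coupling, copper reducer and jar were at noise level. The large difference at the coupling in the top view came from the arm covering it; the scene view showed it unmoved.

**What went wrong on the way:** Two straight-line moves were refused at a wrist joint limit and redone with a small tilt. A script error stopped one step before any harm. The first clamp press stopped early on touch at about 45° and was repeated nearer the pivot.

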